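# Turn a notepad face down with the turning fence

### The job

Turn the notepad in front of the fence over so that its written page lies face down: push it across the desk against the sloping face of the aluminium fence until it is tipped up and leaning there, then tip its raised edge back over toward the robot. It must end lying flat, face down, on the desk in front of the fence and roughly square to it. Do not lift the notepad off the desk, and leave the calculator and the tape roll where they are.

Things in the scene. Friction and masses are not known exactly. Their poses are not given: they have to be found in the camera images.
- notepad: stiff notepad 205 x 148 x 12 mm, 0.2-0.33 kg: pale lined page on one face, dark red-brown cover on the other. Starts page up right before the fence, a long edge toward it, 10 to 35 mm short of its foot, up to 7 degrees askew, up to 15 mm off its middle. Origin: centre of the cover face (z = 0 page up, 12 mm page down); x along the 205 mm, y along the 148 mm, z out of the page.
- fence: fixed slippery polished aluminium fence, 140 mm wide, 85 high. Origin: middle of its foot, on the desk; x up-slope, away from the robot, y along foot, z up. Face: 40 deg to 30 mm high, 54 deg to 55, 66 deg to the top edge (x 67, z 85); upright back, low flange to x 100; free space behind. Pad pushed till its near edge is at the foot leans stably at 51 deg, raised edge at x 92, z 115 mm.
- calculator: desk calculator beside the work (not the far one), dark with pale and orange keys, 140 x 78 x 16 mm; bystander. Origin: centre of the underside.
- tape_roll: roll of black tape beside the work (not the far one), 70 mm across, 19 mm high; bystander. Origin: centre of the underside.

How it is judged:
By the outcome, as a careful person would: the job done as asked, in the order asked, and still so for the second after the job is handed in, with the robot touching nothing.
It also fails if it takes over 48 s, if anything falls off the work surface, if the arm or the gripper's body presses on something with over 40 N, if the wrist force passes 120 N, or if a joint passes its speed limit or range.

### The arm

A 6-joint arm with a two-finger parallel gripper is mounted at the origin on a cart in front of the work surface, level with it; the furniture and walls round the work are solid. World frame = base frame: x ahead of the robot, y to its left, z up, the work surface at z = 0. Lengths are in m, angles in rad, forces in N, time in s.
With the tool pointing down it reaches from about 0.25 to 0.775 m from the base axis. Payload 8.9 kg.
Tool frame: the origin (TCP) lies midway between the tips of the shut fingers; the grasp point (between the pads) lies 19 mm behind it; z points along the fingers, y is the direction in which the jaws open and shut (so a half turn about z gives the same grasp; the last joint's range is limited). The gripper opens to 85 mm and grips with 20 to 120 N. Pads are 22 mm wide; open, the fingers measure 114 mm over their backs; the gripper's body (76 mm by 85 mm) begins 54 mm behind the grasp point. The pads swing forward as they close: fully open they stand 13 mm farther back than shut.
Start: joints at [1.058, 0.291, -0.153, 1.127, 0, 1.431], TCP at [0.192, 0.489, 0.231] pointing down, gripper open.
Joint ranges: [-2.52, 2.52], [-0.91, 1.74], [-1.3, 1.37], [-1.96, 2.02], [-1.52, 1.47], [-3.14, 3.14]. Speed limits (rad/s): [2.22, 2.22, 2.79, 3.14, 3.14, 3.14].

### API

Orientations are given as a unit quaternion [x, y, z, w].
In Python, from station import arm gives the robot as it stands.
- The arm moves only by the tool arm_command, never from a script. Its arguments are lists of equal length, an entry for each row: "offset": the shift along the world's x, y, z in m, a list of three; "turn": the turn, a rotation vector about the world's x, y, z in degrees, a list of three. A call has 1 to 5 rows; each row is the pose to reach, as a shift and turn from the pose commanded when the call began; what a row does not reach only later rows make up. A row lasts 1/10 s, in which the tool goes at most 50 mm and 8.59 degrees, less where a joint would pass 70% of its speed; a pose out of reach is approached as far as the arm can. A call with a gripper value outside its range is refused whole. "hand" is the opening in per cent of the stroke, from 0 (shut) to 100 (fully open), set as the call begins (left out, the last holds). The fingers move at their own pace and stop on an object; "force" is the grip in N (left out, the last holds). Time passes only in rows, so rows that repeat a pose let the fingers close. It gives the time, the measured TCP pose, the force and the opening at its end, in the units of the state.
- arm.get_state(): the state, without advancing time (a new reading comes with each control period).
- arm.grab_frame(name): name is "scene" or "top"; returns a dict with "img" (384x512x3 uint8, red, green, blue), "fx", "fy", "cx", "cy" (pixels), "rvec" (rotation vector, rad) and "tvec" (3), from world to camera coordinates, as OpenCV has them. Camera axes: x right, y down, z forward; pixel columns grow to the right and rows downward; lengths in m; the calibration is good to about 2 mm. A picture is of the moment at which its call begins. There is no depth.
- arm.sign_off(): hands the job in, once; it reports no verdict.
The state is a dict: "time_s": time; "q": joint angles; "joint_velocities": joint speeds; "joint_torque": joint torques, N m; "tcp_pos": TCP position; "tool_rot": TCP orientation; "contact_force": force on the tool from outside, world axes, zero at the start; "moment": the same for the moment, N m; "gripper_width": finger opening in m.
Only numpy, scipy, OpenCV 4.12 (cv2) and the standard library are available. Lean on these libraries where they do the work, as an engineer would, in place of code of your own. Each camera call takes 0.05 s, during which the arm holds its last target.

## Working session

There is one attempt and no reset: what is moved stays moved. The work goes in short steps, Python scripts to look and compute and a tool call to move; the robot and the scene stay as the last step left them, time stands still between calls to the robot, and variables do not carry over. Pictures are saved under pics/ and viewed, and the job is handed in when it is done.

Besides the shell and the picture viewer there is one more tool, called after "Request:" in YAML: its name, and indented under it one key for each argument. arm_command: Moves the arm, as the interface text tells. Its arguments: {"type":"object","properties":{"offset":{"type":"array","items":{"type":"array","items":{"type":"number"}}},"turn":{"type":"array","items":{"type":"array","items":{"type":"number"}}},"hand":{"type":"number"},"force":{"type":"number"}},"required":["offset","turn"]}

```bash
mkdir -p pics; ls
python3 - <<'E'
from station import arm
import cv2,numpy as np
s=arm.get_state();print(s)
for n in("scene","top"):
    f=arm.grab_frame(n);cv2.imwrite(f"pics/{n}0.png",f["img"][:,:,::-1]);np.savez(f"{n}0.npz",**f);print({k:v for k,v in f.items() if k!="img"})
E
```

```text
pics
{'time_s': 0.0, 'q': array([ 1.05770343e+00,  2.91305019e-01, -1.54116877e-01,  1.12670370e+00,
       -2.22504302e-05,  1.43150266e+00]), 'joint_velocities': array([-0.00106056, -0.00030794, -0.00026113, -0.00239946, -0.00092059,
       -0.00151114]), 'joint_torque': array([ 4.76146124e-04, -5.37147617e+01,  3.31371009e+01,  1.59929733e-02,
       -8.69906899e-05,  2.68825124e-05]), 'tcp_pos': array([0.1914893 , 0.48836156, 0.23072298]), 'tool_rot': array([ 1.85813355e-01,  9.82584834e-01, -6.33150724e-04, -2.02435847e-04]), 'contact_force': array([-0.41500198, -0.30422145, -0.139131  ]), 'moment': array([-0.02316766, -0.00103718, -0.0032735 ]), 'gripper_width': 0.0856002066232477}
{'fx': 499.15681370119285, 'fy': 499.15681370119285, 'cx': 251.24164809588183, 'cy': 189.19045464959933, 'rvec': array([ 1.86528853, -1.06836214,  0.60437014]), 'tvec': array([-0.31787266,  0.27097114,  0.8958418 ])}
{'fx': 428.86031592445846, 'fy': 428.86031592445846, 'cx': 252.79188777755996, 'cy': 190.93769090443072, 'rvec': array([ 2.20770462, -2.15083842,  0.10223885]), 'tvec': array([-0.07869285,  0.54133313,  1.14270894])}
```

View pics/scene0.png

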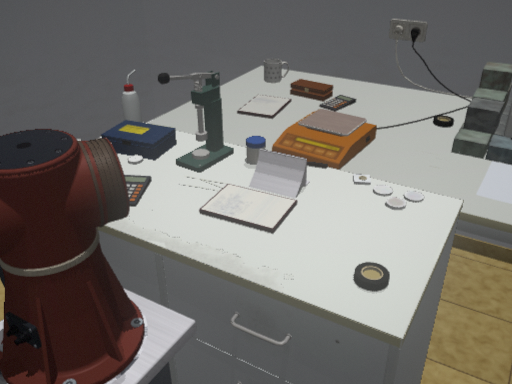

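View pics/top0.png

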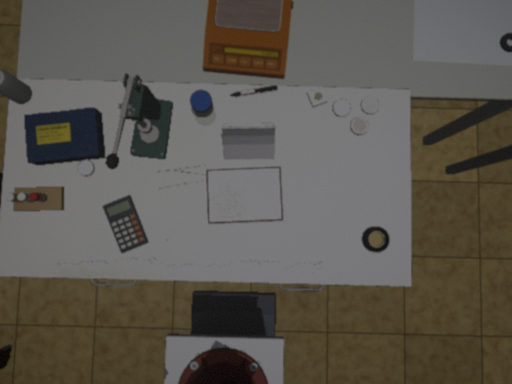

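The pictures show the pad, page up, at top (245,195), with the fence face just beyond it at (248,141). The calculator is at (125,224) and the tape roll at (375,239). Next I'll measure them.

```bash
cat > h.py <<'E'
import cv2,numpy as np
def P(f,p):
    R=cv2.Rodrigues(f["rvec"])[0];c=R@np.asarray(p,float)+f["tvec"];return np.array([f["fx"]*c[0]/c[2]+f["cx"],f["fy"]*c[1]/c[2]+f["cy"]])
def ray(f,uv,z):
    R=cv2.Rodrigues(f["rvec"])[0];o=-R.T@f["tvec"];d=R.T@np.array([(uv[0]-f["cx"])/f["fx"],(uv[1]-f["cy"])/f["fy"],1]);return o+d*(z-o[2])/d[2]
E
python3 - <<'E'
from h import *
f=dict(np.load("top0.npz"));s=dict(np.load("scene0.npz"))
print(P(f,[0,0,0]),P(f,[.19,.489,.23]))
for uv in [(206,169),(281,167),(283,220),(208,223)]: print('pad',ray(f,uv,.012))
for uv in [(222,158),(274,158)]: print('foot',ray(f,uv,0))
for uv in [(125,224),]: print('calc',ray(f,uv,.016))
print('tape',ray(f,(375,239),.019)); print('jar',ray(f,(202,103),.06),'press',ray(f,(112,160),.2),ray(f,(138,85),.2))
cv2.imwrite("pics/topz.png",cv2.resize(f["img"][90:240,180:310,::-1],None,fx=5,fy=4.0*1.0,interpolation=cv2.INTER_CUBIC)[:600])
cv2.imwrite("pics/scz.png",cv2.resize(s["img"][130:240,150:330,::-1],None,fx=4.4,fy=4.4,interpolation=cv2.INTER_CUBIC))
E
```

```text
[223.25834584 394.100796  ] [ -6.49348693 338.45191285]
pad [0.60158399 0.06601219 0.012     ]
pad [ 0.61270034 -0.14081799  0.012     ]
pad [ 0.46671107 -0.14921225  0.012     ]
pad [0.45323699 0.05531517 0.012     ]
foot [0.63539607 0.02372673 0.        ]
foot [ 0.63931608 -0.12156928  0.        ]
calc [0.44466427 0.27993817 0.016     ]
tape [ 0.42163025 -0.39915559  0.019     ]
jar [0.77313709 0.07793033 0.06      ] press [0.59105865 0.26439321 0.2       ] [0.77094614 0.21303803 0.2       ]
```

View pics/topz.png

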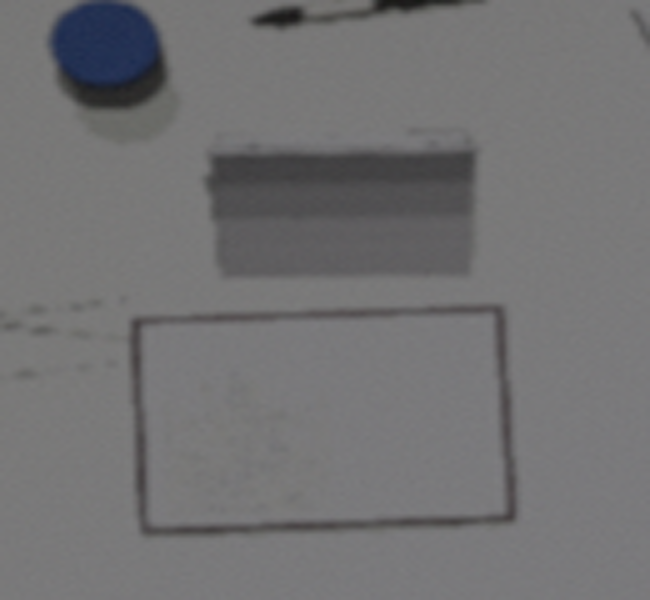

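View pics/scz.png

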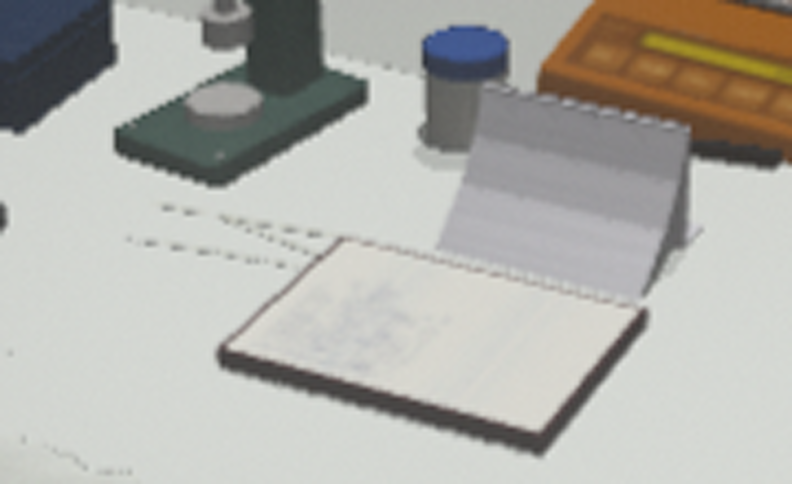

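Run:
```python
from h import *
f=dict(np.load("top0.npz"));s=dict(np.load("scene0.npz"))
C=[(206.6,170),(280.4,166.75),(283,219.5),(208.8,223)]
W=[ray(f,c,.012) for c in C]
for w in W: print('pad top',w.round(4))
print('ctr',np.mean(W,0).round(4),'yaw',np.degrees(np.arctan2(W[0][0]-W[1][0],-(W[1][1]-W[0][1]))))
A=[ray(f,c,0) for c in [(224.2,159),(274,158.3)]];print('foot top',A)
# scene: zoom 4.4, origin 150,130
z=lambda u,v:(150+u/4.4,130+v/4.4)
print('foot scene',ray(s,z(437,247),0),ray(s,z(645,296),0))
print('pad scene',[ray(s,z(*c),.012).round(4) for c in[(342,240),(646,312),(545,436),(222,349)]])
# top edge of fence
print('topedge scene',ray(s,z(484,90),.085),ray(s,z(690,128),.085))
print('topedge top',ray(f,(180+211/5,90+155/4),.085),ray(f,(180+474/5,90+152/4),.085))
```

```text
pad top [0.5988 0.0643 0.012 ]
pad top [ 0.6134 -0.1391  0.012 ]
pad top [ 0.4681 -0.1492  0.012 ]
pad top [0.4533 0.0531 0.012 ]
ctr [ 0.5334 -0.0427  0.012 ] yaw -4.078647362289317
foot top [array([0.63273975, 0.01749558, 0.        ]), array([ 0.6384684 , -0.12158746,  0.        ])]
foot scene [0.63763314 0.01621304 0.        ] [ 0.64794204 -0.12358757  0.        ]
pad scene [array([0.598 , 0.0609, 0.012 ]), array([ 0.6135, -0.1408,  0.012 ]), array([ 0.4719, -0.1508,  0.012 ]), array([0.4575, 0.0508, 0.012 ])]
topedge scene [0.69530568 0.01508359 0.085     ] [ 0.70989741 -0.12008135  0.085     ]
topedge top [0.69858399 0.01976526 0.085     ] [ 0.70434873 -0.11746147  0.085     ]
```

Request:
arm_command:
  offset:
    - [0.02, -0.045, 0]
    - [0.04, -0.09, 0]
    - [0.06, -0.135, 0]
    - [0.08, -0.18, 0]
    - [0.1, -0.225, 0]
  turn:
    - [0, 0, 5]
    - [0, 0, 10]
    - [0, 0, 15]
    - [0, 0, 20]
    - [0, 0, 24.4]
  hand: 100

```text
time_s: 0.6
tcp_pos: [0.2918, 0.262, 0.2312]
tool_rot: [-0.028, 1.0, -0.0, 0.0]
contact_force: [0.7, 0.8, -0.1]
gripper_width: 0.0851
```

Request:
arm_command:
  offset:
    - [0.025, -0.04, -0.02]
    - [0.05, -0.08, -0.04]
    - [0.075, -0.12, -0.06]
    - [0.1, -0.16, -0.08]
    - [0.11, -0.2, -0.1]
  turn:
    - [0, 0, 0]
    - [0, 0, 0]
    - [0, 0, 0]
    - [0, 0, 0]
    - [0, 0, 0]

```text
time_s: 1.1
tcp_pos: [0.4035, 0.0624, 0.1311]
tool_rot: [-0.026, 1.0, 0.0, 0.001]
contact_force: [1.1, -0.3, 0.2]
gripper_width: 0.0854
```

Request:
arm_command:
  offset:
    - [0.003, -0.04, -0.02]
    - [0.006, -0.08, -0.05]
    - [0.01, -0.112, -0.085]
    - [0.01, -0.112, -0.115]
    - [0.01, -0.112, -0.115]
  turn:
    - [0, 0, 0]
    - [0, 0, 0]
    - [0, 0, 0]
    - [0, 0, 0]
    - [0, 0, 0]

```text
time_s: 1.6
tcp_pos: [0.4087, -0.0478, 0.0138]
tool_rot: [-0.025, 1.0, 0.001, -0.003]
contact_force: [-0.6, 0.3, -0.2]
gripper_width: 0.0855
```

Request:
arm_command:
  offset:
    - [0, 0, -0.01]
    - [0, 0, -0.02]
    - [0, 0, -0.026]
    - [0, 0, -0.026]
  turn:
    - [0, 0, 0]
    - [0, 0, 0]
    - [0, 0, 0]
    - [0, 0, 0]

```text
time_s: 2.0
tcp_pos: [0.4115, -0.0472, -0.0096]
tool_rot: [-0.027, 1.0, 0.0, -0.0]
contact_force: [0.0, 0.2, -0.1]
gripper_width: 0.0856
```

Run:
```python
from station import arm
import cv2,numpy as np
for n in("scene","top"):
    f=arm.grab_frame(n);cv2.imwrite(f"pics/{n}1.png",f["img"][:,:,::-1])
```

```text
(no output)
```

View pics/scene1.png

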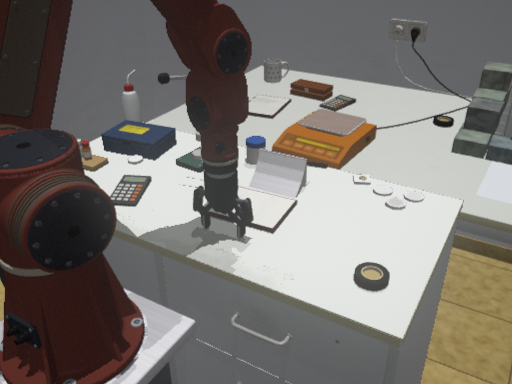

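View pics/top1.png

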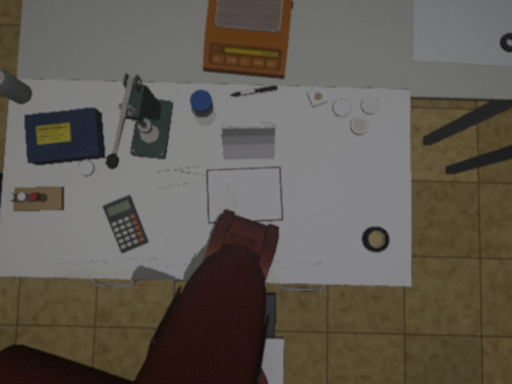

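The fingers are down behind the near edge (scene 205-248, 225), with no contact force. I'll start the push.

Request:
arm_command:
  offset:
    - [0.012, 0.0006, 0]
    - [0.024, 0.0012, 0]
    - [0.036, 0.0019, 0]
    - [0.048, 0.0025, 0]
    - [0.06, 0.003, 0]
  turn:
    - [0, 0, 0]
    - [0, 0, 0]
    - [0, 0, 0]
    - [0, 0, 0]
    - [0, 0, 0]

```text
time_s: 2.6
tcp_pos: [0.4718, -0.0446, -0.009]
tool_rot: [-0.026, 1.0, -0.0, -0.0]
contact_force: [-2.2, 0.2, 1.8]
gripper_width: 0.0853
```

Request:
arm_command:
  offset:
    - [0.01, 0.0005, 0]
    - [0.02, 0.001, 0]
    - [0.03, 0.0015, 0]
    - [0.04, 0.002, 0]
    - [0.05, 0.0026, 0]
  turn:
    - [0, 0, 0]
    - [0, 0, 0]
    - [0, 0, 0]
    - [0, 0, 0]
    - [0, 0, 0]

```text
time_s: 3.1
tcp_pos: [0.522, -0.0421, -0.0095]
tool_rot: [-0.026, 1.0, 0.0, -0.0]
contact_force: [-4.1, -0.0, 1.0]
gripper_width: 0.0855
```

Run:
```python
from station import arm
import cv2,numpy as np
f=arm.grab_frame("scene");cv2.imwrite(f"pics/scene2.png",cv2.resize(f["img"][100:260,150:350,::-1],None,fx=3.5,fy=3.5))
```

```text
(no output)
```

View pics/scene2.png

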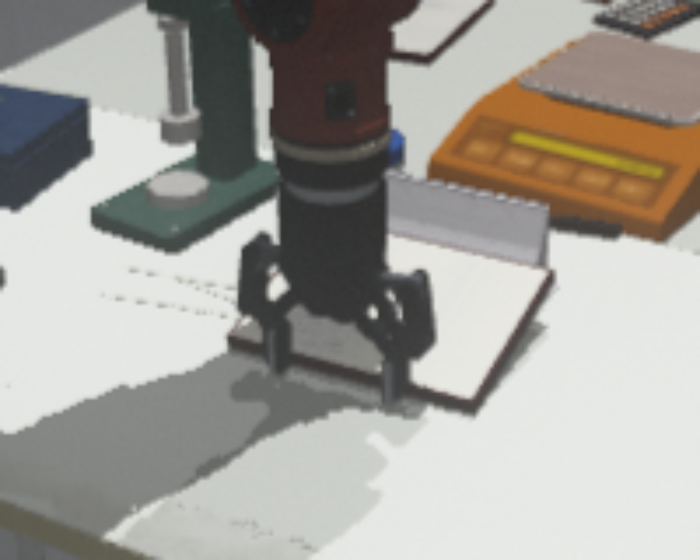

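The pad is squared to the fingers, and its far edge is climbing the face (crop 550,272). I'll keep pushing.

Request:
arm_command:
  offset:
    - [0.008, 0.0004, 0]
    - [0.016, 0.0008, 0]
    - [0.024, 0.0012, 0]
    - [0.032, 0.0016, 0]
    - [0.04, 0.002, 0]
  turn:
    - [0, 0, 0]
    - [0, 0, 0]
    - [0, 0, 0]
    - [0, 0, 0]
    - [0, 0, 0]

```text
time_s: 3.65
tcp_pos: [0.5624, -0.0401, -0.0095]
tool_rot: [-0.026, 1.0, 0.0, 0.0]
contact_force: [-3.5, -0.4, -1.8]
gripper_width: 0.0855
```

Request:
arm_command:
  offset:
    - [0.006, 0.0003, 0]
    - [0.012, 0.0006, 0]
    - [0.018, 0.0009, 0]
    - [0.024, 0.0012, 0]
    - [0.03, 0.0016, 0]
  turn:
    - [0, 0, 0]
    - [0, 0, 0]
    - [0, 0, 0]
    - [0, 0, 0]
    - [0, 0, 0]

```text
time_s: 4.15
tcp_pos: [0.5921, -0.0386, -0.0094]
tool_rot: [-0.026, 1.0, -0.0, 0.0]
contact_force: [-0.8, 0.3, -1.2]
gripper_width: 0.0855
```

Request:
arm_command:
  offset:
    - [0.004, 0.0002, 0]
    - [0.008, 0.0004, 0]
    - [0.012, 0.0006, 0]
    - [0.016, 0.0008, 0]
  turn:
    - [0, 0, 0]
    - [0, 0, 0]
    - [0, 0, 0]
    - [0, 0, 0]

```text
time_s: 4.55
tcp_pos: [0.6077, -0.0377, -0.0095]
tool_rot: [-0.026, 1.0, 0.0, -0.0]
contact_force: [-1.6, 0.3, -0.2]
gripper_width: 0.0851
```

Run:
```python
from station import arm
import cv2,numpy as np
f=arm.grab_frame("scene");cv2.imwrite(f"pics/scene3.png",cv2.resize(f["img"][100:260,150:350,::-1],None,fx=3.5,fy=3.5))
```

```text
(no output)
```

View pics/scene3.png

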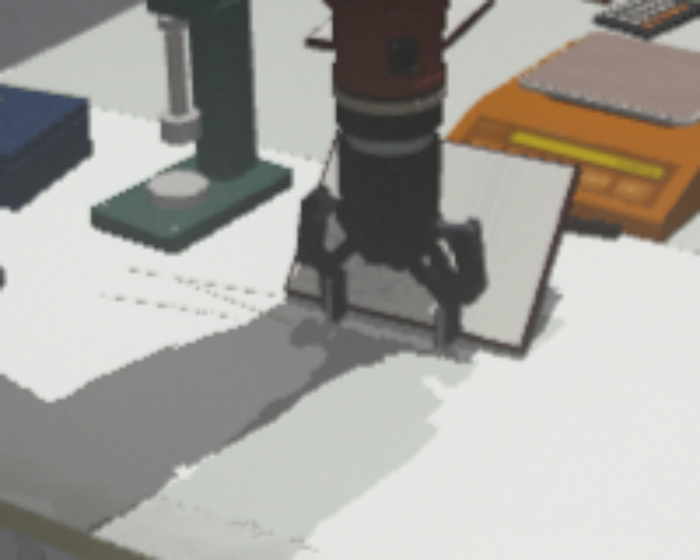

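Run:
```python
from h import *
s=dict(np.load("scene0.npz"))
z=lambda u,v:(150+u/3.5,100+v/3.5)
print(ray(s,z(523,353),0.0),ray(s,z(523,353),0.004),ray(s,z(523,345),0.008))
for h in(.10,.11,.115,.12,.125):print(h,ray(s,z(578,168),h))
```

```text
[ 0.63512091 -0.13817007  0.        ] [ 0.62908355 -0.14095844  0.004     ] [ 0.63341424 -0.13868664  0.008     ]
0.1 [ 0.75436598 -0.12315124  0.1       ]
0.11 [ 0.73458264 -0.13159291  0.11      ]
0.115 [ 0.72469097 -0.13581374  0.115     ]
0.12 [ 0.71479929 -0.14003457  0.12      ]
0.125 [ 0.70490762 -0.14425541  0.125     ]
```

The pad is tilted up, and its near edge is about 8 mm short of the foot. I'll push the remainder.

Request:
arm_command:
  offset:
    - [0.003, 0.0002, 0]
    - [0.006, 0.0003, 0]
    - [0.008, 0.0004, 0]
    - [0.008, 0.0004, 0]
  turn:
    - [0, 0, 0]
    - [0, 0, 0]
    - [0, 0, 0]
    - [0, 0, 0]

```text
time_s: 5.0
tcp_pos: [0.616, -0.0374, -0.0094]
tool_rot: [-0.026, 1.0, -0.0, 0.0]
contact_force: [-0.3, 0.1, -0.8]
gripper_width: 0.0855
```

Request:
arm_command:
  offset:
    - [-0.01, -0.0005, 0]
    - [-0.025, -0.001, 0]
    - [-0.05, -0.002, 0.0]
    - [-0.09, -0.004, 0.01]
    - [-0.11, -0.006, 0.05]
  turn:
    - [0, 0, 0]
    - [0, 0, 0]
    - [0, 0, 0]
    - [0, 0, 0]
    - [0, 0, 0]

```text
time_s: 5.5
tcp_pos: [0.4996, -0.0424, 0.0379]
tool_rot: [-0.026, 1.0, 0.001, -0.004]
contact_force: [0.3, 0.2, 1.0]
gripper_width: 0.0853
```

Run:
```python
from station import arm
import cv2,numpy as np
f=arm.grab_frame("scene");cv2.imwrite(f"pics/scene4.png",cv2.resize(f["img"][100:260,150:350,::-1],None,fx=3.5,fy=3.5))
f=arm.grab_frame("top");cv2.imwrite(f"pics/top4.png",cv2.resize(f["img"][80:240,150:350,::-1],None,fx=3.5,fy=3.5))
```

```text
(no output)
```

View pics/scene4.png

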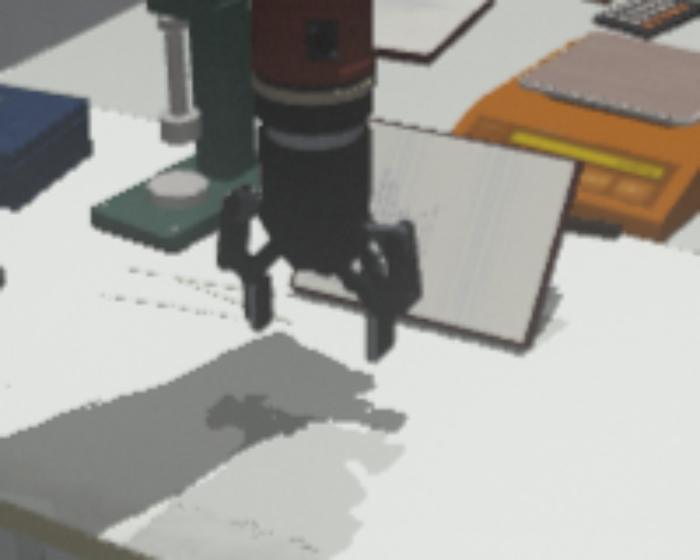

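View pics/top4.png

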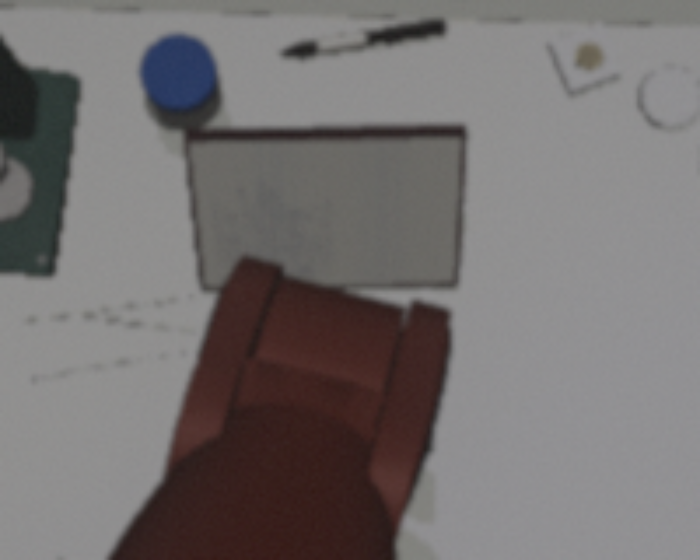

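Run:
```python
from h import *
f=dict(np.load("top0.npz"));s=dict(np.load("scene0.npz"))
z=lambda u,v:(150+u/3.5,80+v/3.5); zs=lambda u,v:(150+u/3.5,100+v/3.5)
print('back',[ray(f,z(*c),.115).round(4) for c in[(186,134),(465,127)]])
print('page top edge',[ray(f,z(*c),.1225).round(4) for c in[(191,139),(465,133)]])
print('near page',[ray(f,z(*c),.0075).round(4) for c in[(203,290),(456,287)]])
print('jar',ray(f,z(180,70),.065))
for h in(.11,.115,.12):print(h,ray(s,zs(581,164),h))
print(ray(s,zs(523,350),0))
```

```text
back [array([0.7173, 0.0669, 0.115 ]), array([ 0.7281, -0.1357,  0.115 ])]
page top edge [array([0.7118, 0.0623, 0.1225]), array([ 0.7217, -0.1353,  0.1225])]
near page [array([0.6195, 0.0616, 0.0075]), array([ 0.6273, -0.1389,  0.0075])]
jar [0.77980898 0.07914431 0.065     ]
0.11 [ 0.74226151 -0.13059776  0.11      ]
0.115 [ 0.73230202 -0.13482738  0.115     ]
0.12 [ 0.72234252 -0.139057    0.12      ]
[ 0.63903657 -0.13625903  0.        ]
```

The pad leans by itself on the fence. Its raised edge runs from top-crop (187,135) to (465,128), which is x≈0.724 in the middle at z≈0.115. Now I'll turn the jaws across the edge so they straddle it.

Request:
arm_command:
  offset:
    - [0, 0, 0.035]
    - [0, 0, 0.07]
    - [0, 0, 0.105]
    - [0, 0, 0.14]
    - [0.02, 0, 0.17]
  turn:
    - [0, 0, -8]
    - [0, 0, -16]
    - [0, 0, -24]
    - [0, 0, -32]
    - [0, 0, -40]

```text
time_s: 6.1
tcp_pos: [0.5251, -0.0433, 0.2128]
tool_rot: [0.32, 0.947, 0.0, 0.001]
contact_force: [1.6, -0.9, -0.4]
gripper_width: 0.0851
```

Request:
arm_command:
  offset:
    - [0.03, 0.001, 0.01]
    - [0.06, 0.002, 0.02]
    - [0.09, 0.003, 0.02]
    - [0.12, 0.004, 0.02]
    - [0.15, 0.005, 0.02]
  turn:
    - [0, 0, -8]
    - [0, 0, -16]
    - [0, 0, -24]
    - [0, 0, -32]
    - [0, 0, -40]

```text
time_s: 6.6
tcp_pos: [0.6774, -0.0383, 0.2306]
tool_rot: [0.625, 0.781, 0.0, 0.001]
contact_force: [0.6, -0.1, -0.3]
gripper_width: 0.0854
```

Request:
arm_command:
  offset:
    - [0.012, 0, 0]
    - [0.022, 0, 0.0]
    - [0.022, 0, 0]
    - [0.022, 0, 0]
  turn:
    - [0, 0, -5]
    - [0, 0, -10]
    - [0, 0, -10]
    - [0, 0, -10]

```text
time_s: 7.0
tcp_pos: [0.6976, -0.0383, 0.2302]
tool_rot: [0.688, 0.726, -0.0, -0.0]
contact_force: [0.8, 0.2, -0.1]
gripper_width: 0.0853
```

Request:
arm_command:
  offset:
    - [0, 0, -0.04]
    - [0, 0, -0.08]
    - [0, 0, -0.1]
    - [0, 0, -0.1]
  turn:
    - [0, 0, 0]
    - [0, 0, 0]
    - [0, 0, 0]
    - [0, 0, 0]

```text
time_s: 7.4
tcp_pos: [0.6949, -0.038, 0.1275]
tool_rot: [0.688, 0.726, -0.002, -0.002]
contact_force: [-0.5, 0.2, 0.7]
gripper_width: 0.0857
```

Run:
```python
from station import arm
import cv2,numpy as np
f=arm.grab_frame("scene");cv2.imwrite(f"pics/scene5.png",cv2.resize(f["img"][80:230,190:370,::-1],None,fx=4,fy=4))
```

```text
(no output)
```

View pics/scene5.png

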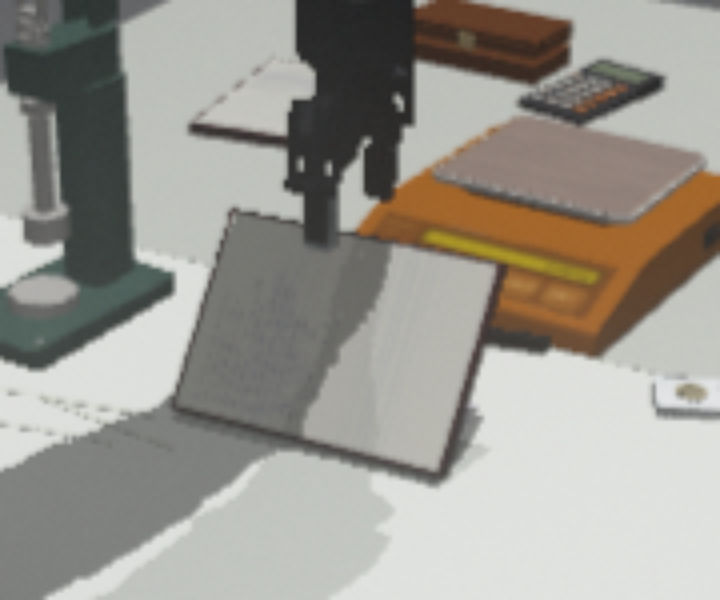

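The front finger (320,243) is before the page and the rear finger (380,195) is behind the raised edge. I'll lower them astride it.

Request:
arm_command:
  offset:
    - [0, 0, -0.02]
    - [0, 0, -0.04]
    - [0, 0, -0.048]
    - [0, 0, -0.048]
  turn:
    - [0, 0, 0]
    - [0, 0, 0]
    - [0, 0, 0]
    - [0, 0, 0]

```text
time_s: 7.85
tcp_pos: [0.6975, -0.0384, 0.0831]
tool_rot: [0.688, 0.725, 0.0, 0.0]
contact_force: [0.1, 0.4, -0.2]
gripper_width: 0.0854
```

Request:
arm_command:
  offset:
    - [-0.006, -0.0003, 0.0]
    - [-0.012, -0.0006, 0.001]
    - [-0.018, -0.001, 0.004]
    - [-0.024, -0.0013, 0.007]
    - [-0.03, -0.0016, 0.01]
  turn:
    - [0, 0, 0]
    - [0, 0, 0]
    - [0, 0, 0]
    - [0, 0, 0]
    - [0, 0, 0]

```text
time_s: 8.35
tcp_pos: [0.6673, -0.0401, 0.0935]
tool_rot: [0.688, 0.725, 0.0, 0.0]
contact_force: [0.7, 0.4, 0.3]
gripper_width: 0.0855
```

Run:
```python
from station import arm
import cv2,numpy as np
f=arm.grab_frame("scene");cv2.imwrite(f"pics/scene6.png",cv2.resize(f["img"][80:230,190:370,::-1],None,fx=4,fy=4))
```

```text
(no output)
```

View pics/scene6.png

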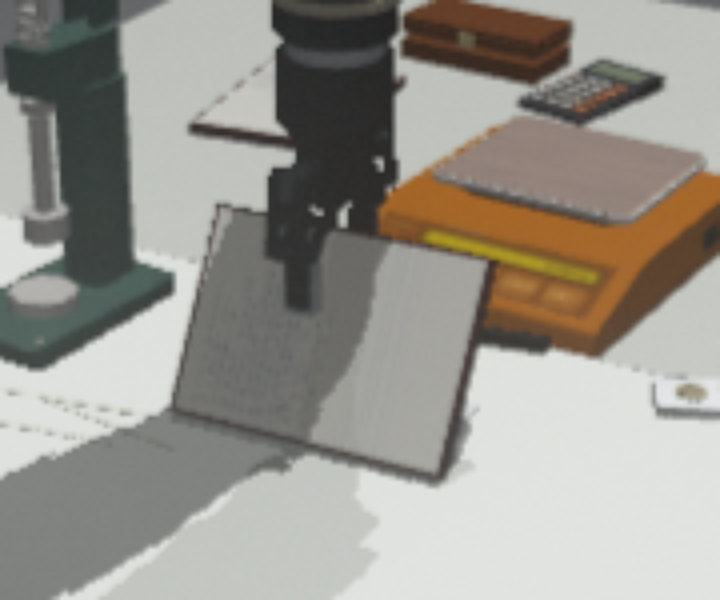

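The pad is rising and its bottom edge has stayed in place (175,408 to 440,478). I'll keep going.

Request:
arm_command:
  offset:
    - [-0.008, -0.0004, 0.005]
    - [-0.016, -0.0008, 0.01]
    - [-0.024, -0.0012, 0.014]
    - [-0.032, -0.0016, 0.017]
    - [-0.04, -0.002, 0.019]
  turn:
    - [0, 0, 0]
    - [0, 0, 0]
    - [0, 0, 0]
    - [0, 0, 0]
    - [0, 0, 0]

```text
time_s: 8.9
tcp_pos: [0.6269, -0.042, 0.1119]
tool_rot: [0.688, 0.725, 0.0, 0.0]
contact_force: [-0.4, 0.3, -0.1]
gripper_width: 0.0853
```

Run:
```python
from station import arm
import cv2,numpy as np
f=arm.grab_frame("scene");cv2.imwrite(f"pics/scene7.png",cv2.resize(f["img"][80:230,190:370,::-1],None,fx=4,fy=4))
```

```text
(no output)
```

View pics/scene7.png

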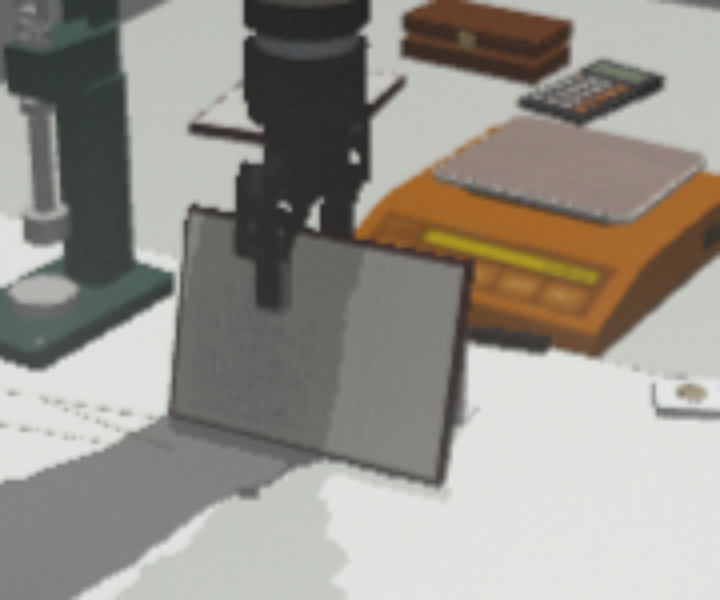

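Request:
arm_command:
  offset:
    - [0, 0, 0]
    - [0, 0, 0]
  turn:
    - [0, 0, 0]
    - [0, 0, 0]
  hand: 72
  force: 20

```text
time_s: 9.15
tcp_pos: [0.6277, -0.042, 0.1115]
tool_rot: [0.688, 0.725, 0.0, 0.0]
contact_force: [1.2, -0.4, -0.7]
gripper_width: 0.0618
```

Request:
arm_command:
  offset:
    - [0, 0, 0]
    - [0, 0, 0]
    - [0, 0, 0]
  turn:
    - [0, 0, 0]
    - [0, 0, 0]
    - [0, 0, 0]
  hand: 47

```text
time_s: 9.45
tcp_pos: [0.6276, -0.0419, 0.1113]
tool_rot: [0.688, 0.725, -0.0, -0.0]
contact_force: [-0.1, 0.7, 1.0]
gripper_width: 0.0401
```

Run:
```python
from station import arm
import cv2,numpy as np
f=arm.grab_frame("scene");cv2.imwrite(f"pics/scene8.png",cv2.resize(f["img"][80:230,190:370,::-1],None,fx=4,fy=4))
print(arm.get_state()["q"])
f=arm.grab_frame("top");cv2.imwrite(f"pics/top8.png",cv2.resize(f["img"][80:240,150:350,::-1],None,fx=3.5,fy=3.5))
```

```text
[-1.82821689e-01  5.69557977e-01 -4.22731597e-02  9.59179584e-01
  4.42702435e-07  1.33585913e+00]
```

View pics/scene8.png

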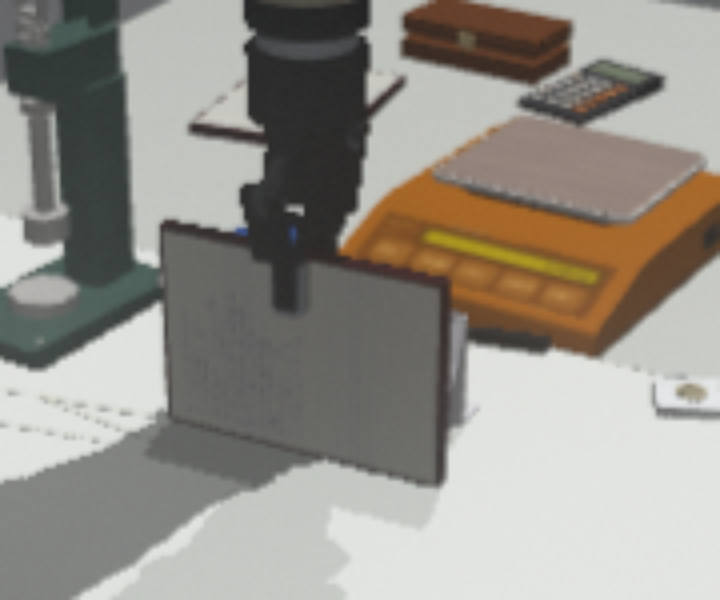

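View pics/top8.png

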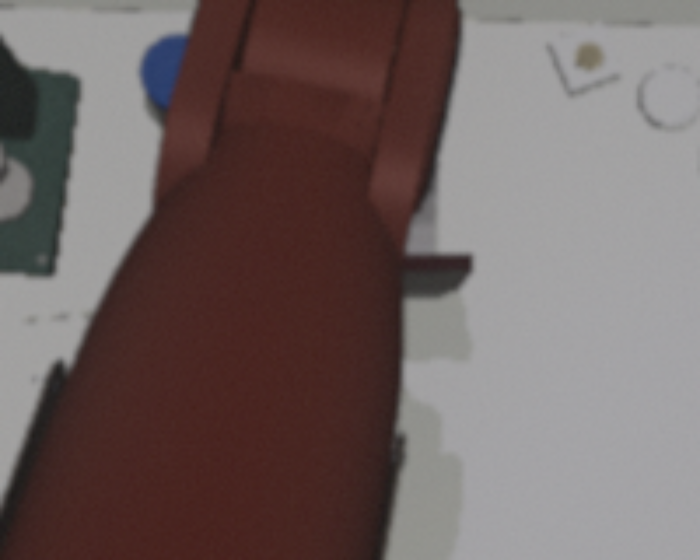

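The pad is just past vertical and rests against the front finger. Its bottom edge is still in place. Now I'll pivot the gripper together with the pad.

Request:
arm_command:
  offset:
    - [-0.002, 0, 0]
    - [-0.007, -0.0004, 0.001]
    - [-0.013, -0.0007, 0.002]
    - [-0.02, -0.001, 0.002]
    - [-0.0275, -0.0014, 0.001]
  turn:
    - [0.2, -4, 0]
    - [0.4, -8, 0]
    - [0.6, -12, 0]
    - [0.8, -16, 0]
    - [1, -20, 0]

```text
time_s: 10.05
tcp_pos: [0.6, -0.0433, 0.1131]
tool_rot: [0.678, 0.714, 0.127, 0.121]
contact_force: [0.8, -1.3, -0.4]
gripper_width: 0.0406
```

Run:
```python
from station import arm
import cv2,numpy as np
f=arm.grab_frame("scene");cv2.imwrite(f"pics/scene9.png",cv2.resize(f["img"][80:230,190:370,::-1],None,fx=4,fy=4))
print(arm.get_state()["q"])
```

```text
[-0.2498817   0.29624193 -0.58018799  0.35921291  0.10270959  1.28641292]
```

View pics/scene9.png

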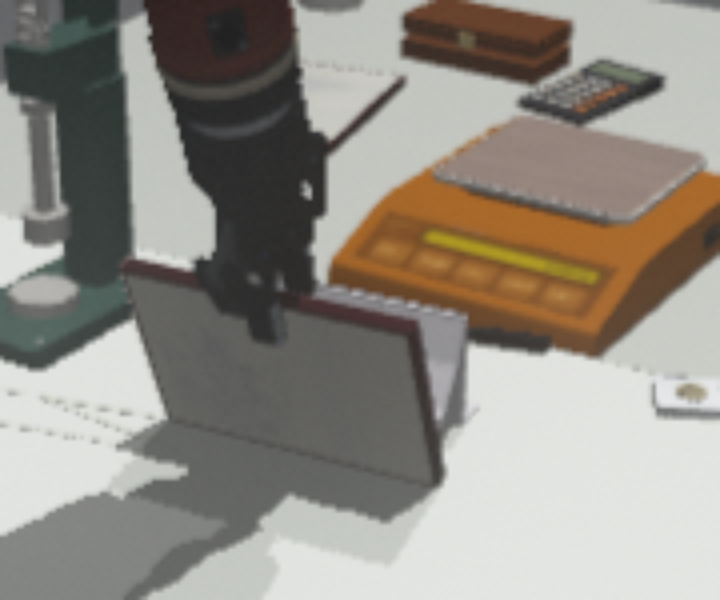

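Request:
arm_command:
  offset:
    - [-0.008, -0.0004, -0.002]
    - [-0.0155, -0.0008, -0.004]
    - [-0.0226, -0.0012, -0.007]
    - [-0.03, -0.0016, -0.01]
    - [-0.037, -0.002, -0.014]
  turn:
    - [0.2, -4, 0]
    - [0.4, -8, 0]
    - [0.6, -12, 0]
    - [0.8, -16, 0]
    - [1, -20, 0]

```text
time_s: 10.6
tcp_pos: [0.5633, -0.0455, 0.0992]
tool_rot: [0.646, 0.681, 0.249, 0.237]
contact_force: [1.5, -0.1, -0.7]
gripper_width: 0.0401
```

Run:
```python
from station import arm
import cv2,numpy as np
f=arm.grab_frame("scene");cv2.imwrite(f"pics/scene10.png",cv2.resize(f["img"][80:230,190:370,::-1],None,fx=4,fy=4))
print(arm.get_state()["q"])
```

```text
[-0.36242115  0.22709279 -1.07644566 -0.39040408  0.26225017  1.2469116 ]
```

View pics/scene10.png

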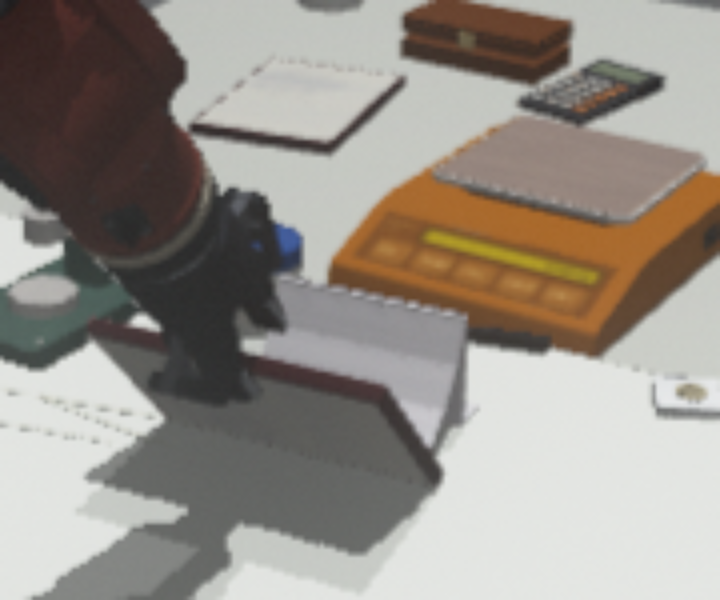

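Request:
arm_command:
  offset:
    - [-0.0055, -0.0003, -0.003]
    - [-0.0105, -0.0005, -0.007]
    - [-0.0155, -0.0008, -0.013]
    - [-0.0205, -0.001, -0.019]
    - [-0.025, -0.0013, -0.025]
  turn:
    - [0.1, -2, 0]
    - [0.2, -4, 0]
    - [0.25, -5, 0]
    - [0.25, -5, 0]
    - [0.25, -5, 0]

```text
time_s: 11.15
tcp_pos: [0.5384, -0.047, 0.0726]
tool_rot: [0.636, 0.67, 0.277, 0.264]
contact_force: [-0.7, 0.1, -0.8]
gripper_width: 0.0401
```

Run:
```python
from station import arm
import cv2,numpy as np
f=arm.grab_frame("scene");cv2.imwrite(f"pics/scene11.png",cv2.resize(f["img"][80:230,190:370,::-1],None,fx=4,fy=4))
print(arm.get_state()["q"])
```

```text
[-0.42015451  0.34719246 -1.24088205 -0.74257297  0.32560534  1.22401973]
```

View pics/scene11.png

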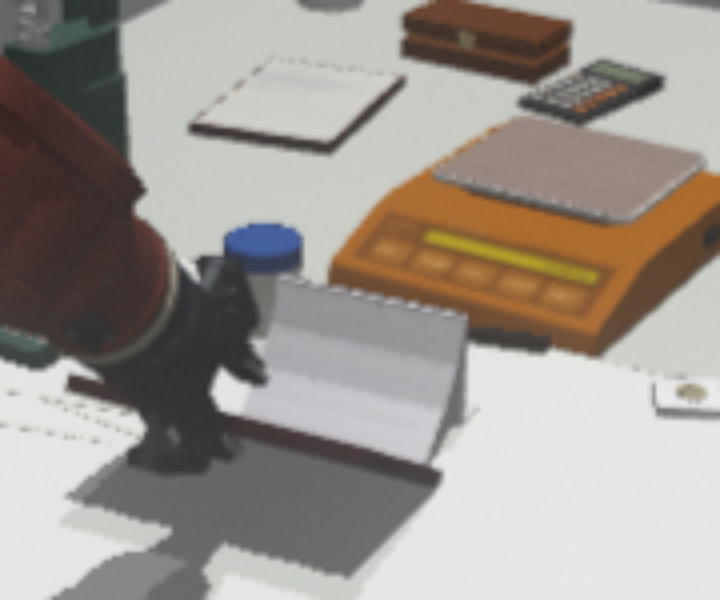

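Request:
arm_command:
  offset:
    - [-0.003, -0.0002, -0.006]
    - [-0.006, -0.0003, -0.012]
    - [-0.009, -0.0005, -0.018]
    - [-0.012, -0.0006, -0.024]
    - [-0.0155, -0.0008, -0.029]
  turn:
    - [-0.1, 2, 0]
    - [-0.2, 4, 0]
    - [-0.3, 6, 0]
    - [-0.35, 7, 0]
    - [-0.35, 7, 0]

```text
time_s: 11.7
tcp_pos: [0.5239, -0.0478, 0.045]
tool_rot: [0.65, 0.686, 0.236, 0.226]
contact_force: [-0.6, 0.1, -1.5]
gripper_width: 0.0398
```

Run:
```python
from station import arm
import cv2,numpy as np
f=arm.grab_frame("scene");cv2.imwrite(f"pics/scene12.png",cv2.resize(f["img"][80:230,190:370,::-1],None,fx=4,fy=4))
print(arm.get_state()["q"])
```

```text
[-0.40001959  0.34053038 -1.17628795 -0.55932299  0.27141641  1.20493794]
```

View pics/scene12.png

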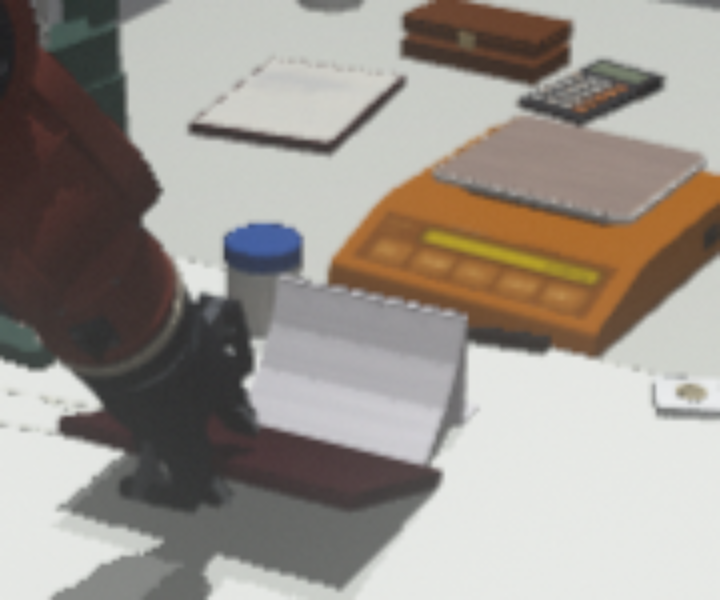

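The pad is down to about 24°, cover up. I'll lower it a bit more and then withdraw along the tool axis.

Request:
arm_command:
  offset:
    - [-0.001, 0, -0.005]
    - [-0.002, -0.0001, -0.009]
    - [-0.003, -0.0002, -0.012]
    - [-0.003, -0.0002, -0.012]
  turn:
    - [0, 0, 0]
    - [0, 0, 0]
    - [0, 0, 0]
    - [0, 0, 0]

```text
time_s: 12.15
tcp_pos: [0.519, -0.0475, 0.0317]
tool_rot: [0.651, 0.686, 0.236, 0.224]
contact_force: [-0.5, -0.3, -1.5]
gripper_width: 0.04
```

Request:
arm_command:
  offset:
    - [-0.033, -0.0017, 0.034]
    - [-0.062, -0.003, 0.07]
    - [-0.08, -0.004, 0.11]
    - [-0.09, -0.005, 0.14]
    - [-0.09, -0.005, 0.16]
  turn:
    - [0, 0, 0]
    - [0, 0, 0]
    - [-0.2, 5, 0]
    - [-0.4, 12, 0]
    - [-0.8, 20, 0]

```text
time_s: 12.65
tcp_pos: [0.4398, -0.0545, 0.1623]
tool_rot: [0.672, 0.705, 0.164, 0.154]
contact_force: [1.7, -1.0, -1.3]
gripper_width: 0.0399
```

Run:
```python
from station import arm
import cv2,numpy as np
f=arm.grab_frame("scene");cv2.imwrite(f"pics/scene13.png",f["img"][:,:,::-1])
f=arm.grab_frame("top");cv2.imwrite(f"pics/top13.png",f["img"][:,:,::-1])
print(arm.get_state()["q"])
```

```text
[-0.44736668 -0.11450902 -0.92770447  0.34751811  0.21467904  1.11853955]
```

View pics/scene13.png

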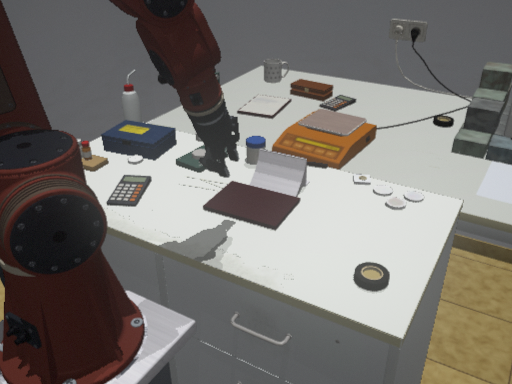

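View pics/top13.png

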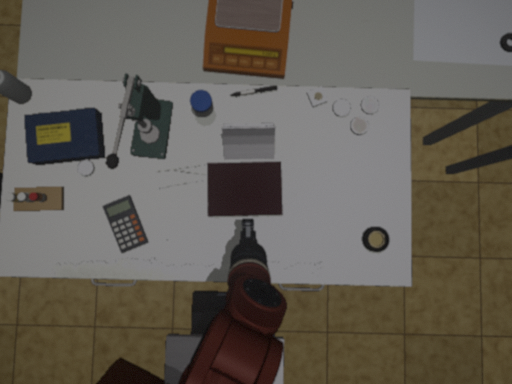

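The pad lies cover up and flat, in front of the fence (top 208-282, 162-217). I'll back the arm off, then measure.

Request:
arm_command:
  offset:
    - [-0.02, 0, 0.03]
    - [-0.04, 0, 0.06]
    - [-0.04, 0, 0.07]
    - [-0.04, 0, 0.07]
    - [-0.04, 0, 0.07]
  turn:
    - [0, 0, 0]
    - [0, 0, 0]
    - [0, 0, 0]
    - [0, 0, 0]
    - [0, 0, 0]

```text
time_s: 13.25
tcp_pos: [0.4015, -0.0546, 0.2301]
tool_rot: [0.672, 0.705, 0.166, 0.155]
contact_force: [0.4, 0.9, -0.7]
gripper_width: 0.0405
```

Run:
```python
from station import arm
from h import *
for n in("top","scene"):
    f=arm.grab_frame(n);im=f["img"];h=cv2.cvtColor(im,cv2.COLOR_RGB2HSV)
    m=((im.max(2)<95)&(im[:,:,0]>im[:,:,1].astype(int)*1.15)).astype(np.uint8)
    roi=np.zeros_like(m)
    if n=="top": roi[155:225,195:300]=1
    else: roi[178:228,198:305]=1
    m=cv2.morphologyEx(m*roi,cv2.MORPH_OPEN,np.ones((3,3)))
    c=max(cv2.findContours(m,0,2)[0],key=cv2.contourArea)
    b=cv2.approxPolyDP(cv2.convexHull(c),4,True)[:,0]
    w=np.array([ray(f,p,.012) for p in b])
    print(n,b.tolist(),w[:,:2].round(3).tolist())
    print(' sides',np.linalg.norm(np.roll(w,-1,0)-w,axis=1).round(3),'area',cv2.contourArea(c))
    if n=="top":
        f0=dict(np.load("top0.npz"))
        for r in[(100,195,50,55),(360,225,32,30)]:
            x,y,ww,hh=r;print(' diff',np.abs(im[y:y+hh,x:x+ww].astype(int)-f0["img"][y:y+hh,x:x+ww]).mean())
        cv2.imwrite("pics/top14.png",cv2.resize(im[90:240,180:310,::-1],None,fx=4,fy=4))
    else: cv2.imwrite("pics/scene14.png",cv2.resize(im[130:240,150:330,::-1],None,fx=4.4,fy=4.4))
```

```text
top [[279, 163], [280, 213], [209, 214], [209, 164]] [[0.624, -0.135], [0.486, -0.141], [0.478, 0.053], [0.616, 0.058]]
 sides [0.138 0.194 0.138 0.193] area 3568.5
 diff 8.732
 diff 7.973958333333333
scene [[206, 206], [231, 182], [297, 198], [275, 225]] [[0.477, 0.048], [0.614, 0.061], [0.627, -0.135], [0.488, -0.145]]
 sides [0.138 0.196 0.139 0.193] area 2220.0
```

View pics/scene14.png

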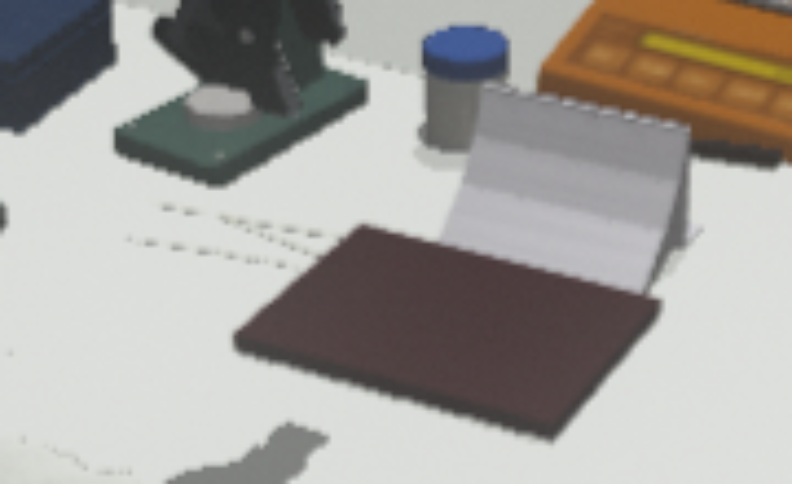

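View pics/top14.png

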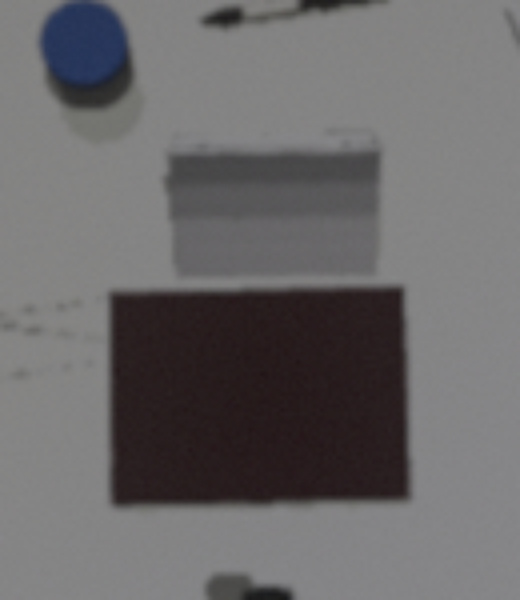

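Both views agree: the pad is flat and square to the fence to within about a degree, and clear of the foot. I'll hand it in.

```bash
python3 -c "
from station import arm
print(arm.sign_off())"
```

```text
the job is handed in; nothing more can be done
None
```

The notepad is lying flat on the desk, page down, just in front of the fence, and I've handed the job in. It took about 13 s of the 48 s allowed.

**What I did:** I pushed the pad with the two open fingers until it leaned on the fence by itself. Then I put the jaws loosely astride its raised edge, drew it past vertical and lowered it to about 20° on the front finger. I withdrew the finger there, and the pad dropped the last few centimetres. It was never gripped or lifted.

**Last checks:**
- **Flat and face down:** only the dark cover shows. The corners from the two cameras agree within about 5 mm when taken at the pad's 12 mm thickness. The measured outline is about 194 x 138 mm, a little under the true 205 x 148 mm because the colour mask trims the edges.
- **Square to the fence:** the pad sits at about 2.5 to 4°, against about 3° measured for the fence. Its far edge is roughly 15 mm short of the fence foot.
- **Forces:** the highest wrist force I saw at the end of any move was about 4 N.
- **Robot clear:** the gripper was raised clear, at about 0.23 m, when I handed in.
- **Calculator and tape roll:** the arm never came near them, and they look unmoved in the pictures. A before/after image comparison showed an average difference of about 8 grey levels around both. I took that as image noise or lighting and did not measure their positions again.

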